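Tighten the lock collar of a filter holder with a pin bar

TASK

Tighten the filter holder: take the square-handled pin bar from its block, put its pin down into a hole of the lock collar and push the collar round clockwise (seen from above); when the bridge over the collar is in the way, lift the bar out, put it into a hole farther back and push on, until the collar is fully home with its rim tab against the bridge's post. Leave the bar standing in the collar hole where it ended and let go. Turn the collar only by the bar, never with the gripper itself, and leave the ball-headed tamper in its socket.

Things in the scene. Friction and masses are not known exactly. Their poses are not given: they have to be found in the camera images.
- filter_holder: Fixed round metal filter holder, foot 180 mm across. Round its neck lies the lock collar: a ring 132 mm across, 22 mm thick, with six through holes 22 mm wide, 60 degrees apart, centres 50 mm from the axis. Collar top 78 mm above the table when loose, sinking evenly to 72 mm when home; solid seat 50 mm up. Origin: on the axis at table height, z up, -x is its front, towards the robot within 0.3 rad.
- lock_collar (a joint): Collar angle q, rad: 0 loose, grows clockwise seen from above, 2.618 home at a hard stop; starts at 0 to 0.4. Hole k = 0..5 is, in the holder's frame, at x = -50 mm cos b, y = 50 mm sin b, b = -50 deg + q + 60 deg * k (b = 0 front, b grows towards +y). Rim tab, 10 mm wide, at b = -70 deg + q, meets the +y post at home. Thread friction about 2.5 N at a hole; stays where left.
- bridge (a point): Middle of the top of the fixed bridge over the collar, 90 mm above the table: a strap along the holder's y axis, 16 mm wide, 8 mm thick (underside 82 mm up, nut on top to 94 mm), on two 16 mm posts at y = +-78 mm. It blocks the bar: a bar standing in a hole can travel only from about b = -57 to +57 degrees in front (or the same behind).
- pin_bar: Loose steel bar, 0.12 kg, upright in a socket of a grey block 60x125x36 mm (long side along y within 0.3 rad, sockets 70 mm apart). From its tip up: pin 14 mm wide, 20 long, tapered tip; flange 32 mm wide, 6 thick, which rests on block or collar; square handle 18x18, 26 to 96 mm above the tip. Origin: pin tip, 16 mm above table at first; z up, x and y square to the handle's flats. 4 mm play in a collar hole.
- tamper: Bystander: shorter steel tool in the block's other socket, same pin and flange, but a thin round stem with a 28 mm ball on top, 74 mm from tip to top. Origin at the tip of its pin.

How it is judged:
By the outcome, as a careful person would: the job done as asked, in the order asked, and still so for the second after the job is handed in, with the robot touching nothing.
It also fails if it takes over 45 s, if anything falls off the work surface, if the arm or the gripper's body presses on something with over 40 N, if the wrist force passes 120 N, or if a joint passes its speed limit or range.

ROBOT

A 6-joint arm with a two-finger parallel gripper is mounted at the origin on a cart in front of the work surface, level with it; the furniture and walls round the work are solid. World frame = base frame: x ahead of the robot, y to its left, z up, the work surface at z = 0. Lengths are in m, angles in degrees, forces in N, time in s.
With the tool pointing down it reaches from about 0.4 to 0.825 m from the base axis. Payload 7 kg.
Tool frame: the origin (TCP) lies at the very end of the fingers, on their centre line; the grasp point (between the pads) lies r.grip_depth behind it (r.grip_depth is the distance from the TCP to the grasp point, in m); z points along the fingers, y is the direction in which the jaws open and shut (so a half turn about z gives the same grasp; the last joint's range is limited). The gripper opens to 88 mm and grips with 3 to 60 N. Pads are 19 mm wide; open, the fingers measure 130 mm over their backs; the gripper's body (78 mm by 193 mm) begins 47 mm behind the grasp point.
Start: joints at [89.273, 20.546, 0.682, 0, -70.136, -16.507], TCP at [0.2, 0.645, 0.227] pointing down, gripper open.
Joint ranges: [-176.03, 176.03], [-82.01, 121.73], [-58.28, 71.71], [-173.87, 95.51], [-174.79, -0.11], [-173.66, 173.66]. Speed limits (degrees/s): [136.94, 136.94, 172.46, 180, 180, 180].

INTERFACE

Orientations are given as [roll, pitch, yaw] about the fixed x, y, z axes, in that order (R = Rz(yaw) Ry(pitch) Rx(roll)).
In Python, from plant import r gives the robot as it stands. The module is installed in compiled form; this text tells all that it offers.
- The arm moves only by the tool step_arm, never from a script. Its argument "increments" is a list of rows, each a list of 3 entries, a list of its own where there are three numbers: the shift along the tool's x, y, z in m, then the turn, a rotation vector about the tool's x, y, z in rad, then the closure, from 0 (fully open) to 1 (shut). In form: [[[x, y, z], [wx, wy, wz], grip], ...]. A call has 1 to 10 rows; each row is the pose to reach, as a shift and turn from the pose commanded when the call began, along the tool's axes at that moment; what a row does not reach only later rows make up. A row lasts 1/10 s, in which the tool goes at most 50 mm and 8.59 degrees, less where a joint would pass 70% of its speed; a pose out of reach is approached as far as the arm can. A call with a gripper value outside its range is refused whole. The fingers move at their own pace and stop on an object; "force" is the grip in N (left out, the last holds). Time passes only in rows, so rows that repeat a pose let the fingers close. It gives the time, the measured TCP pose, the force and the opening at its end, in the units of the state.
- r.get_state(): the state, without advancing time (a new reading comes with each control period).
- r.capture(name): name is "side" or "top" or "wrist"; returns a dict with "color" (480x640x3 uint8, red, green, blue), "intrinsics" (3x3 intrinsics, pixels), "rvec" (rotation vector, rad) and "tvec" (3), from world to camera coordinates, as OpenCV has them; the wrist camera has in their place "T_tool_cam" (4x4, takes a point from camera to tool coordinates, whose origin is the TCP and whose axes are the flange's). Camera axes: x right, y down, z forward; pixel columns grow to the right and rows downward; lengths in m; the calibration is good to about 2 mm. The wrist camera is an equidistant fisheye: a pixel r from the principal point sees the ray r / f radians off the axis. A picture is of the moment at which its call begins: read the wrist's pose just before it. There is no depth.
- r.close_job(): hands the job in, once; it reports no verdict.
The state is a dict: "time_s": time; "joints": joint angles; "qd": joint speeds; "joint_torque": joint torques, N m; "tcp_pos": TCP position; "eef_rot": TCP orientation; "contact_force": force on the tool from outside, world axes, zero at the start; "moment": the same for the moment, N m; "gripper_width": finger opening in m.
Only numpy, scipy, OpenCV 4.12 (cv2) and the standard library are available. Lean on these libraries where they do the work, as an engineer would, in place of code of your own. Each camera call takes 0.05 s, during which the arm holds its last target.

## Working session

There is one attempt and no reset: what is moved stays moved. The work goes in short steps, Python scripts to look and compute and a tool call to move; the robot and the scene stay as the last step left them, time stands still between calls to the robot, and variables do not carry over. Pictures are saved under pics/ and viewed, and the job is handed in when it is done.

Besides the shell and the picture viewer there is one more tool, called after "Request:" as name([rows], argument=value, ...), one row to a line, values as JSON. step_arm: Moves the arm, as the interface text tells. Its arguments: {"type":"object","properties":{"increments":{"type":"array","items":{"type":"array"}},"force":{"type":"number"}},"required":["increments"]}

```bash
mkdir -p pics; ls; python3 - <<'E'
from plant import r
import cv2, json
s=r.get_state(); print(s); print(r.grip_depth)
import pickle
for n in ["side","top","wrist"]:
    c=r.capture(n); pickle.dump((s,c),open(f"pics/{n}0.pkl","wb"))
    cv2.imwrite(f"pics/{n}0.png",c["color"][:,:,::-1])
    print(n,{k:v for k,v in c.items() if k!="color"})
E
```

```text
pics
{'time_s': 0.0, 'joints': array([ 8.92717159e+01,  2.05926051e+01,  6.34562021e-01, -2.00215780e-02,
       -7.01376932e+01, -1.65076247e+01]), 'qd': array([-0.03089361, -0.10528875,  0.00624604,  0.02944243,  0.06280717,
       -0.03588435]), 'joint_torque': array([ 9.52384798e-04, -5.82716453e+01,  2.93057477e+01,  6.99715421e+00,
        7.24798796e-03, -1.64380212e-04]), 'tcp_pos': array([0.19988019, 0.64420965, 0.2256158 ]), 'eef_rot': array([ 1.79902861e+02, -9.15963476e-03, -1.72427194e+01]), 'contact_force': array([ 0.27841047, -0.18362794,  0.55399017]), 'moment': array([-0.02999199,  0.02268891,  0.0106533 ]), 'gripper_width': 0.08757274446022657}
0.0188
side {'intrinsics': array([[530.17001631,   0.        , 319.21932416],
       [  0.        , 530.17001631, 235.49922139],
       [  0.        ,   0.        ,   1.        ]]), 'rvec': array([ 2.24879412, -0.56802746,  0.27623975]), 'tvec': array([-0.34509048,  0.37035894,  0.57658472])}
top {'intrinsics': array([[468.66588873,   0.        , 320.78396136],
       [  0.        , 468.66588873, 236.4242362 ],
       [  0.        ,   0.        ,   1.        ]]), 'rvec': array([ 2.08893898, -2.11599142,  0.23654079]), 'tvec': array([0.22543917, 0.51782708, 0.81943932])}
wrist {'intrinsics': array([[371.64829954,   0.        , 318.68308709],
       [  0.        , 371.64829954, 244.28822548],
       [  0.        ,   0.        ,   1.        ]]), 'T_tool_cam': array([[ 3.28996744e-04, -9.51453450e-01, -3.07792502e-01,
         8.31049152e-02],
       [ 9.99999188e-01, -6.58330588e-05,  1.27239476e-03,
         1.06802944e-04],
       [-1.23088731e-03, -3.07792671e-01,  9.51452656e-01,
        -1.58362440e-01],
       [ 0.00000000e+00,  0.00000000e+00,  0.00000000e+00,
         1.00000000e+00]])}
```

View pics/side0.png

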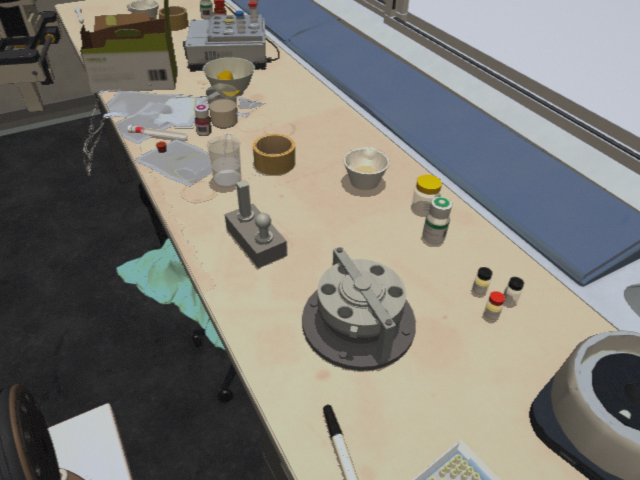

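View pics/top0.png

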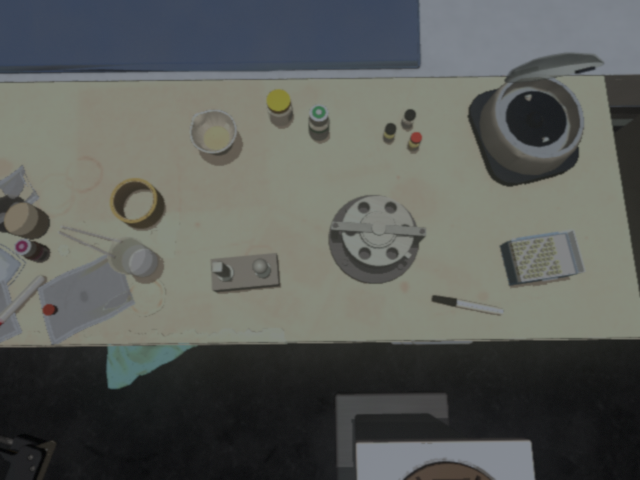

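View pics/wrist0.png

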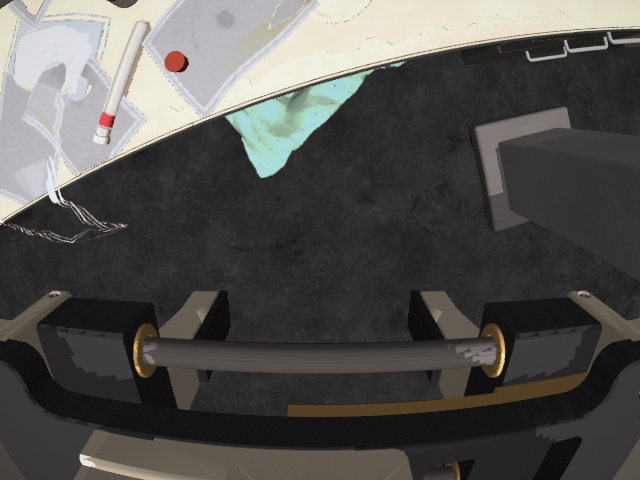

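The side and top views show the block with the bar (side ~(243,200), top ~(222,268)), the tamper, and the holder with its bridge (top ~(380,230)). I'll enlarge these.

```bash
python3 - <<'E'
import pickle,cv2
for n,x,y,w,h,f in [("side",285,230,150,150,5),("side",200,165,110,110,6),("top",320,180,120,110,6),("top",195,235,100,70,8)]:
    c=pickle.load(open(f"pics/{n}0.pkl","rb"))[1]["color"][y:y+h,x:x+w,::-1]
    o=cv2.resize(c,None,fx=f,fy=f,interpolation=cv2.INTER_CUBIC)
    cv2.imwrite(f"pics/c_{n}_{x}.png",o[:600,:800]); print(o.shape)
E
```

```text
(750, 750, 3)
(660, 660, 3)
(660, 720, 3)
(560, 800, 3)
```

View pics/c_side_285.png

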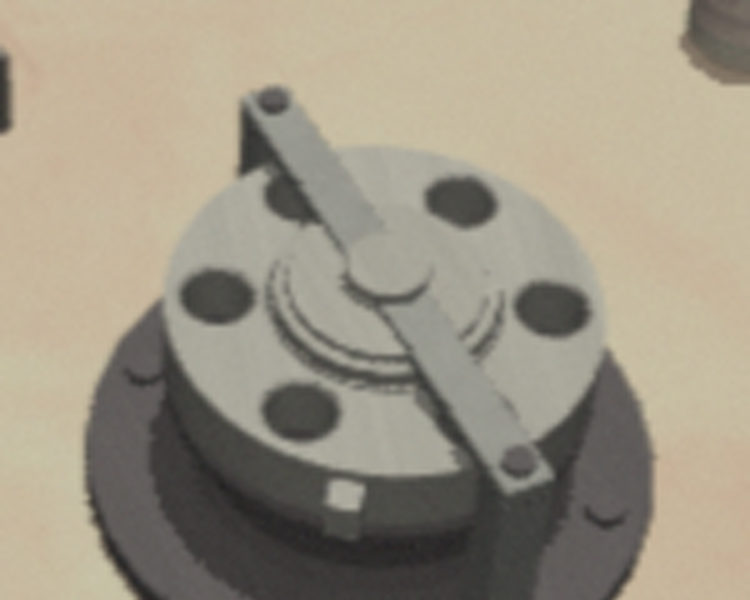

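View pics/c_side_200.png

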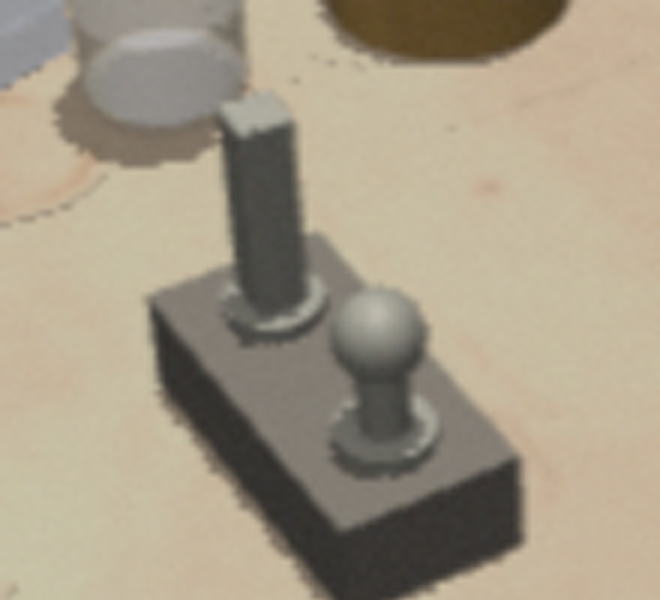

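View pics/c_top_320.png

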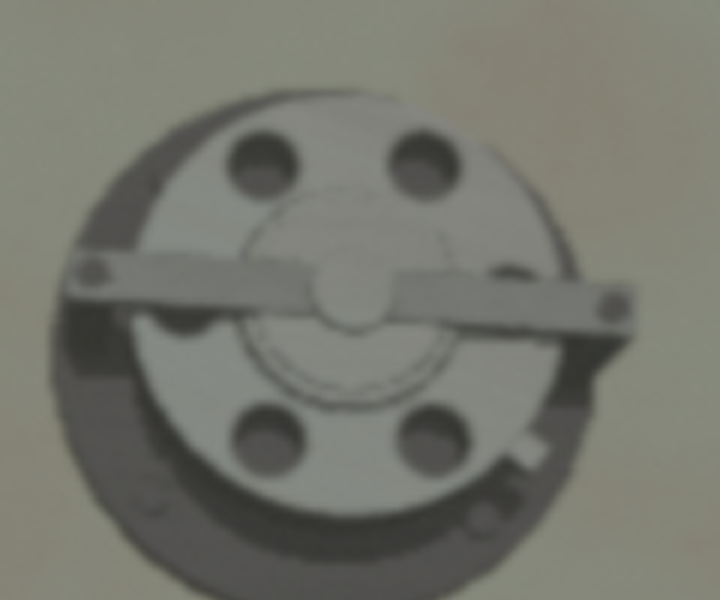

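View pics/c_top_195.png

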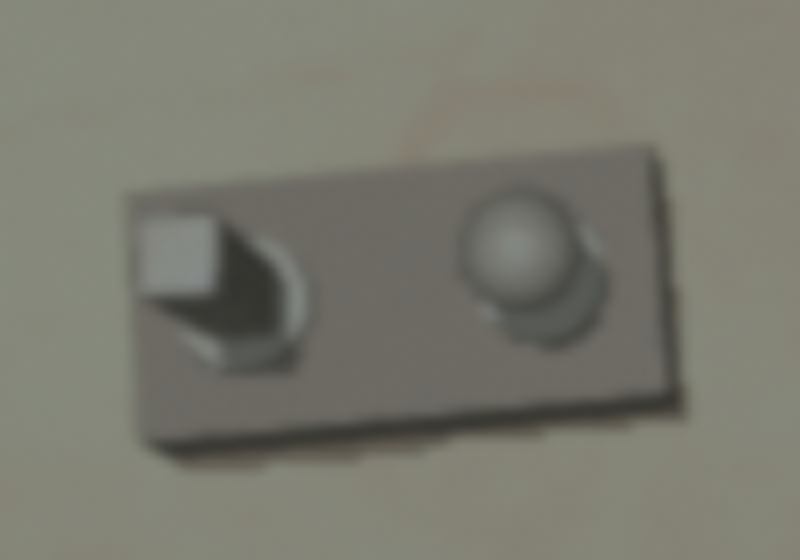

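```bash
cat > h.py <<'E'
import pickle,cv2,numpy as np
from scipy.optimize import least_squares
cams={n:pickle.load(open(f"pics/{n}0.pkl","rb"))[1] for n in ["side","top"]}
def proj(n,P):
    c=cams[n]; return cv2.projectPoints(np.asarray(P,float).reshape(-1,3),c["rvec"],c["tvec"],c["intrinsics"],None)[0].reshape(-1,2)
def px(pts,x,y,f): return (np.asarray(pts,float)+.5)/f-.5+[x,y]
def w(l,x,y,yaw): # local->world
    l=np.atleast_2d(l);c,s=np.cos(yaw),np.sin(yaw)
    return np.c_[x+c*l[:,0]-s*l[:,1],y+s*l[:,0]+c*l[:,1],l[:,2]]
def hole(k,q,z=None,R=.05,off=-50):
    b=np.radians(off+60*k)+q; zz=.078-.006*q/2.618
    return [-R*np.cos(b),R*np.sin(b),zz]
E
cat > fit.py <<'E'
from h import *
def hl(p):
    x,y,yaw,q=p
    L=[[0,.078,.09],[0,-.078,.09],[0,0,.094]]+[hole(k,q) for k in (1,0,2,5,4,3)]
    return w(L,x,y,yaw)
obs={"top":px([(93,273),(613,308),(355,293),(268,440),(433,440),(np.nan,0),(np.nan,0),(424,165),(263,165)],320,180,6),
"side":px([(273,100),(518,462),(390,265),(217,297),(300,410),(np.nan,0),(np.nan,0),(553,308),(461,201)],285,230,5)}
# order of holes: k=1,0,2,5,4,3 ; left-back = k3, right-back = k4
for ns in (["top"],["side"],["top","side"]):
    def f(p): return np.concatenate([np.nan_to_num(proj(n,hl(p))-obs[n]).ravel() for n in ns])
    s=least_squares(f,[.42,0,0,.35],x_scale=.1); print(ns,np.round(s.x,4),np.round(s.fun.reshape(-1,9,2)[:, :, :],1).tolist() if len(ns)>1 else abs(s.fun).max())
def bl(p):
    x,y,yaw,d,byaw,sx,sy=p
    B=w([[.03,.0625,.036],[.03,-.0625,.036],[-.03,-.0625,.036],[-.03,.0625,.036]],x,y,yaw)
    T=w([[sx,sy+.035,0]],x,y,yaw)[0]; h=.009
    Q=w([[h,h,.112],[h,-h,.112],[-h,-h,.112],[-h,h,.112]],T[0],T[1],byaw)
    return np.r_[B,Q],T
ob={"top":px([(128,193),(652,147),(668,395),(145,440),(140,215),(217,212),(222,296),(145,297)],195,235,8),
"side":px([(320,235),(520,460),(342,530),(150,298),(262,90),(295,122),(245,137),(218,112)],200,165,6)}
for ns in (["top"],["side"],["top","side"]):
    def f(p): return np.concatenate([np.nan_to_num(proj(n,bl(p)[0])-ob[n]).ravel() for n in ns])
    s=least_squares(f,[.4,.2,0,0,0,0,0],x_scale=.1); print(ns,np.round(s.x,4),np.round(s.fun,1).tolist()); print("bar",bl(s.x)[1][:2])
E
python3 fit.py
```

```text
['top'] [ 0.5484  0.1136 -0.0873  0.2731] 39.25457054257643
['side'] [ 0.5422  0.138  -0.1016  0.0454] 65.32053382196088
['top', 'side'] [ 0.5441  0.1273 -0.1057  0.1605] [[[-7.0, -9.5], [-8.0, -7.7], [-7.7, -9.6], [-4.9, -7.7], [-5.2, -10.2], [0.0, 44.0], [0.0, 39.0], [-9.6, -9.6], [-9.4, -7.1]], [[6.0, -7.7], [3.6, -10.2], [4.6, -9.9], [5.6, -7.7], [8.5, -9.2], [0.0, 31.1], [0.0, 71.6], [3.6, -12.1], [1.7, -10.1]]]
['top'] [ 4.6040e-01  3.6410e-01  7.7400e-02 -1.2968e+00  5.4800e-02 -1.0000e-04
 -1.0000e-04] [0.2, -0.2, 0.2, -0.2, 0.4, 0.0, -0.7, 0.4, -0.2, 0.2, 0.6, -0.1, 0.2, -0.3, -0.6, 0.2]
bar [0.45754385 0.39888669]
['side'] [ 4.60100e-01  3.63900e-01  7.82000e-02  1.91845e+01  1.52200e-01
 -1.00000e-03 -1.00000e-03] [0.1, -0.4, 0.4, -0.3, -0.2, 0.7, -0.3, -0.2, 0.6, -0.1, 0.5, -0.5, -0.1, 0.7, -0.9, -0.2]
bar [0.45637714 0.39772216]
['top', 'side'] [ 4.6020e-01  3.6400e-01  7.7700e-02 -9.4356e+00  9.2500e-02 -5.0000e-04
 -3.0000e-04] [0.2, -0.1, 0.2, -0.2, 0.4, 0.1, -0.7, 0.5, -0.2, 0.7, 0.5, -0.0, 0.5, -0.3, -0.3, 0.7, 0.2, -0.5, 0.4, -0.3, -0.2, 0.7, -0.2, -0.3, 1.1, -0.4, 0.5, -0.6, -0.3, 0.2, -0.7, -0.8]
bar [0.45707374 0.39862783]
```

The nan rows had a bug: the second coordinate was 0 and counted as an observation. I'll fix it.

```bash
sed -i 's/(np.nan,0)/(np.nan,np.nan)/g' fit.py; python3 fit.py | head -3
```

```text
['top'] [ 0.5274  0.1144 -0.0827  0.2808] 0.7569714912654604
['side'] [ 0.5273  0.1143 -0.0834  0.279 ] 0.9226495865111701
['top', 'side'] [ 0.5274  0.1144 -0.0831  0.2798] [[[0.3, 0.2], [-0.3, 0.2], [-0.2, -0.7], [0.1, 0.1], [0.1, 0.1], [0.0, 0.0], [0.0, 0.0], [0.1, 0.2], [0.0, 0.1]], [[0.1, 0.9], [0.0, 0.3], [-0.3, -0.5], [0.1, -0.5], [0.2, -0.1], [0.0, 0.0], [0.0, 0.0], [-0.2, -0.2], [0.1, -0.2]]]
```

```bash
cat > go.py <<'E'
import sys,numpy as np
from plant import r
from scipy.spatial.transform import Rotation as Ro
def go(x,y,z,yaw):
    s=r.get_state(); R=Ro.from_euler("xyz",s["eef_rot"],degrees=True)
    T=Ro.from_euler("xyz",[180,0,yaw],degrees=True)
    d=R.inv().apply(np.array([x,y,z])-s["tcp_pos"]); rv=(R.inv()*T).as_rotvec()
    print("t",s["time_s"],"tcp",s["tcp_pos"].round(4),s["eef_rot"].round(2),"w",round(s["gripper_width"],4),"F",s["contact_force"].round(1)); print("shift",d.round(4),"turn",rv.round(3))
if __name__=="__main__": go(*map(float,sys.argv[1:5]))
E
python3 go.py 0.457 0.3985 0.16 4.6
```

```text
t 0.15 tcp [0.1999 0.6443 0.2259] [ 1.7993e+02 -1.0000e-02 -1.7240e+01] w 0.0875 F [-0.7 -0.1  0.4]
shift [0.3184 0.1585 0.0661] turn [ 0.001  0.    -0.381]
```

Request:
step_arm([
  [[0.03, 0.015, 0], [0, 0, -0.04], 0.45],
  [[0.07, 0.035, 0], [0, 0, -0.1], 0.45],
  [[0.11, 0.055, 0], [0, 0, -0.16], 0.45],
  [[0.15, 0.075, 0], [0, 0, -0.22], 0.45],
  [[0.19, 0.095, 0], [0, 0, -0.28], 0.45],
  [[0.23, 0.115, 0.01], [0, 0, -0.34], 0.45],
  [[0.27, 0.135, 0.02], [0, 0, -0.381], 0.45],
  [[0.3, 0.15, 0.04], [0, 0, -0.381], 0.45],
  [[0.318, 0.1585, 0.06], [0, 0, -0.381], 0.45],
  [[0.318, 0.1585, 0.06], [0, 0, -0.381], 0.45],
], force=60)

```text
time_s: 1.15
tcp_pos: [0.457, 0.3957, 0.1634]
eef_rot: [179.8, 0.2, 4.4]
contact_force: [0.5, -0.6, -0.5]
gripper_width: 0.048
```

```bash
python3 - <<'E'
from plant import r
import cv2,pickle
for n in ["wrist","side"]:
    s=r.get_state();c=r.capture(n);pickle.dump((s,c),open(f"pics/{n}1.pkl","wb"));cv2.imwrite(f"pics/{n}1.png",c["color"][:,:,::-1])
E
python3 go.py 0.457 0.3985 0.066 4.6
```

```text
t 1.25 tcp [0.4569 0.3986 0.1662] [1.7994e+02 3.0000e-02 4.5300e+00] w 0.0482 F [ 0.   0.3 -1.4]
shift [1.000e-04 0.000e+00 1.002e-01] turn [ 0.001  0.001 -0.001]
```

View pics/wrist1.png

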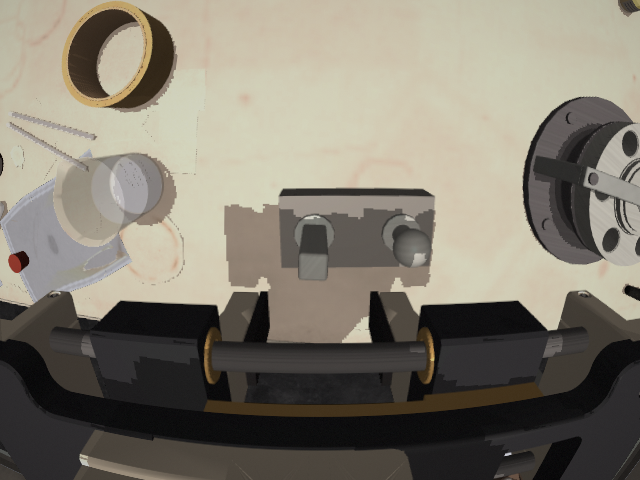

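```bash
cat > wp.py <<'E'
import numpy as np
from scipy.spatial.transform import Rotation as Ro
def wproj(s,c,P):
    R=Ro.from_euler("xyz",s["eef_rot"],degrees=True); t=R.inv().apply(np.atleast_2d(P)-s["tcp_pos"])
    T=c["T_tool_cam"]; q=(t-T[:3,3])@T[:3,:3]
    th=np.arctan2(np.hypot(q[:,0],q[:,1]),q[:,2]);ph=np.arctan2(q[:,1],q[:,0]);K=c["intrinsics"]
    return np.c_[K[0,2]+K[0,0]*th*np.cos(ph),K[1,2]+K[0,0]*th*np.sin(ph)]
E
python3 - <<'E'
import pickle,cv2,numpy as np
from wp import wproj
from h import w
s,c=pickle.load(open("pics/wrist1.pkl","rb"))
h=.009
P=w([[h,h,.112],[h,-h,.112],[-h,-h,.112],[-h,h,.112],[0,0,.112]],.457,.3985,.08)
u=wproj(s,c,P);print(u.round(1))
im=c["color"][:,:,::-1].copy()[200:320,240:440]
im=cv2.resize(im,None,fx=4,fy=4,interpolation=cv2.INTER_CUBIC)
for a in u: cv2.circle(im,tuple(int(v) for v in ((a-[240,200]+.5)*4)),3,(0,0,255),-1)
cv2.imwrite("pics/w1c.png",im)
E
```

```text
[[298.4 253.6]
 [328.5 253.4]
 [328.3 281. ]
 [299.  281.1]
 [313.6 267.5]]
```

View pics/w1c.png

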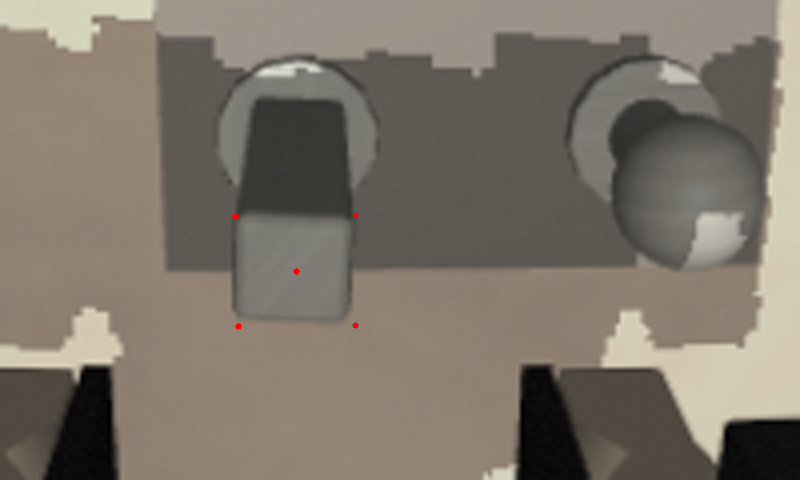

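Request:
step_arm([
  [[0, 0, 0.02], [0, 0, 0], 0.45],
  [[0, 0, 0.045], [0, 0, 0], 0.45],
  [[0, 0, 0.075], [0, 0, 0], 0.45],
  [[0, 0, 0.103], [0, 0, 0], 0.45],
  [[0, 0, 0.103], [0, 0, 0], 0.45],
  [[0, 0, 0.103], [0, 0, 0], 1],
  [[0, 0, 0.103], [0, 0, 0], 1],
  [[0, 0, 0.103], [0, 0, 0], 1],
  [[0, 0, 0.103], [0, 0, 0], 1],
], force=60)

```text
time_s: 2.15
tcp_pos: [0.4571, 0.3998, 0.0649]
eef_rot: [-179.9, -0.1, 4.6]
contact_force: [-0.2, -0.8, 0.5]
gripper_width: 0.0219
```

```bash
python3 go.py 0.457 0.3985 0.20 -15;python3 - <<'E'
from plant import r
import cv2,pickle
for n in ["wrist","side"]:
    s=r.get_state();c=r.capture(n);pickle.dump((s,c),open(f"pics/{n}2.pkl","wb"));cv2.imwrite(f"pics/{n}2.png",c["color"][:,:,::-1])
E
```

```text
t 2.15 tcp [0.4571 0.3998 0.0649] [-1.799e+02 -8.000e-02  4.600e+00] w 0.0219 F [-0.2 -0.8  0.5]
shift [-1.000e-04  1.000e-03 -1.351e-01] turn [-0.002 -0.001  0.342]
```

View pics/side2.png

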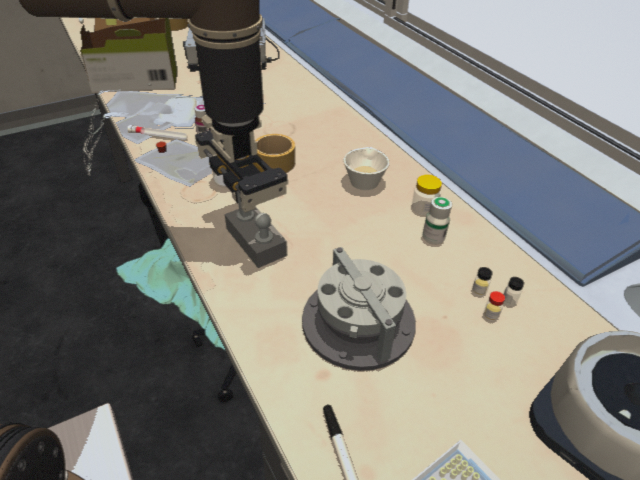

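Request:
step_arm([
  [[0, 0, 0], [0, 0, 0], 1],
  [[0, 0, 0], [0, 0, 0], 1],
  [[0, 0, -0.02], [0, 0, 0], 1],
  [[0, 0, -0.045], [0, 0, 0], 1],
  [[0, 0, -0.075], [0, 0, 0], 1],
  [[0, 0, -0.105], [0, 0, 0.1], 1],
  [[0, 0, -0.125], [0, 0, 0.22], 1],
  [[0, 0, -0.125], [0, 0, 0.342], 1],
  [[0, 0, -0.125], [0, 0, 0.342], 1],
], force=60)

```text
time_s: 3.15
tcp_pos: [0.4567, 0.3991, 0.1892]
eef_rot: [-179.9, -0.0, -15.1]
contact_force: [0.6, -0.0, -2.0]
gripper_width: 0.0177
```

```bash
python3 - <<'E'
import numpy as np
from h import hole,w
for q in (.28,):
  for k in (0,1,5): print(k,w(hole(k,q),.5274,.1144,-.0831).round(4))
E
python3 go.py 0.457 0.3985 0.19 -15;python3 - <<'E'
from plant import r
import cv2,pickle
for n in ["wrist","side"]:
    s=r.get_state();c=r.capture(n);pickle.dump((s,c),open(f"pics/{n}3.pkl","wb"));cv2.imwrite(f"pics/{n}3.png",c["color"][:,:,::-1])
E
```

```text
0 [[0.4838 0.09   0.0774]]
1 [[0.4845 0.14   0.0774]]
5 [[0.5267 0.0644 0.0774]]
t 3.15 tcp [0.4567 0.3991 0.1892] [-179.93   -0.    -15.12] w 0.0177 F [ 0.6 -0.  -2. ]
shift [ 0.0004  0.0005 -0.0008] turn [-0.001 -0.    -0.002]
```

View pics/side3.png

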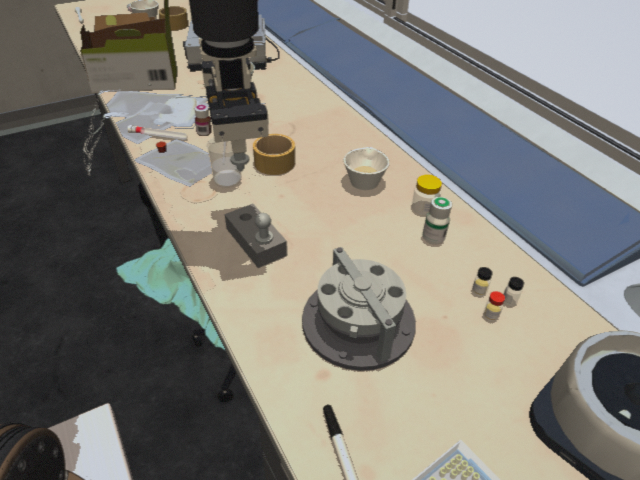

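View pics/wrist3.png

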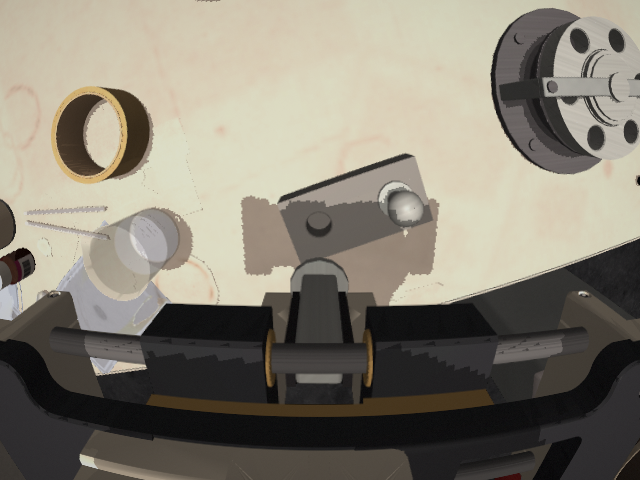

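```bash
python3 - <<'E'
import pickle,numpy as np,cv2
from wp import wproj
from scipy.spatial.transform import Rotation as Ro
s,c=pickle.load(open("pics/wrist3.pkl","rb"))
R=Ro.from_euler("xyz",s["eef_rot"],degrees=True)
f=lambda L: wproj(s,c,R.apply(L)+s["tcp_pos"])
a=np.linspace(0,2*np.pi,40)
im=cv2.resize(c["color"][230:400,260:380,::-1],None,fx=5,fy=5,interpolation=cv2.INTER_CUBIC)
for L in ([.016*np.cos(a),.016*np.sin(a),a*0+.023],[[.009,.009,-.009,-.009],[-.009,.009,.009,-.009],[-.047]*4]):
    for p in f(np.array(L).T): cv2.circle(im,tuple(int(v) for v in (p-[260,230]+.5)*5),2,(0,0,255),-1)
cv2.imwrite("pics/w3c.png",im[:600])
E
python3 go.py 0.4838 0.09 0.185 -15
```

```text
t 3.25 tcp [0.4564 0.3987 0.188 ] [ 1.7995e+02  3.0000e-02 -1.4810e+01] w 0.0177 F [-0.2  1.2 -1. ]
shift [0.1053 0.2914 0.0032] turn [0.001 0.001 0.003]
```

View pics/w3c.png

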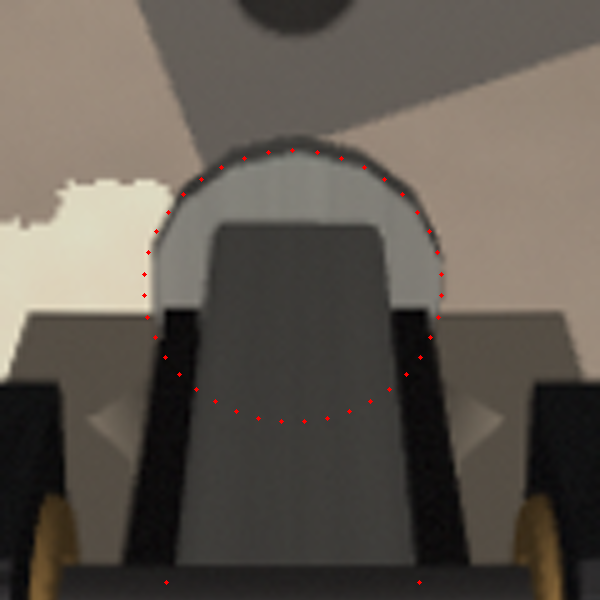

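Request:
step_arm([
  [[0.012, 0.033, 0], [0, 0, 0], 1],
  [[0.027, 0.074, 0], [0, 0, 0], 1],
  [[0.042, 0.116, 0], [0, 0, 0], 1],
  [[0.057, 0.158, 0], [0, 0, 0], 1],
  [[0.072, 0.2, 0], [0, 0, 0], 1],
  [[0.087, 0.24, 0], [0, 0, 0], 1],
  [[0.099, 0.273, 0], [0, 0, 0], 1],
  [[0.1053, 0.2914, 0.003], [0, 0, 0], 1],
  [[0.1053, 0.2914, 0.01], [0, 0, 0], 1],
  [[0.1053, 0.2914, 0.025], [0, 0, 0], 1],
], force=60)

```text
time_s: 4.25
tcp_pos: [0.4836, 0.09, 0.1636]
eef_rot: [-179.9, -0.1, -14.9]
contact_force: [0.1, 0.2, -1.3]
gripper_width: 0.0177
```

```bash
python3 - <<'E'
from plant import r
import cv2,pickle
for n in ["wrist","side"]:
    s=r.get_state();c=r.capture(n);pickle.dump((s,c),open(f"pics/{n}4.pkl","wb"));cv2.imwrite(f"pics/{n}4.png",c["color"][:,:,::-1])
E
python3 go.py 0.4838 0.09 0.109 -15
```

```text
t 4.35 tcp [0.4816 0.0898 0.1613] [179.85   0.19 -14.92] w 0.0176 F [-0.4  0.4 -1.9]
shift [ 0.0022 -0.0008  0.0523] turn [0.003 0.003 0.001]
```

View pics/wrist4.png

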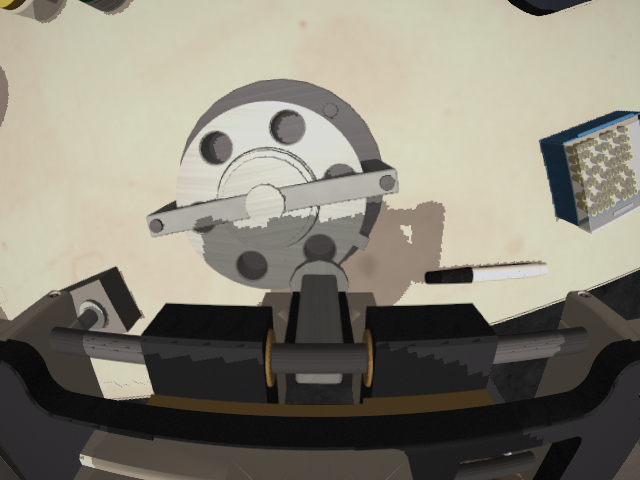

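View pics/side4.png

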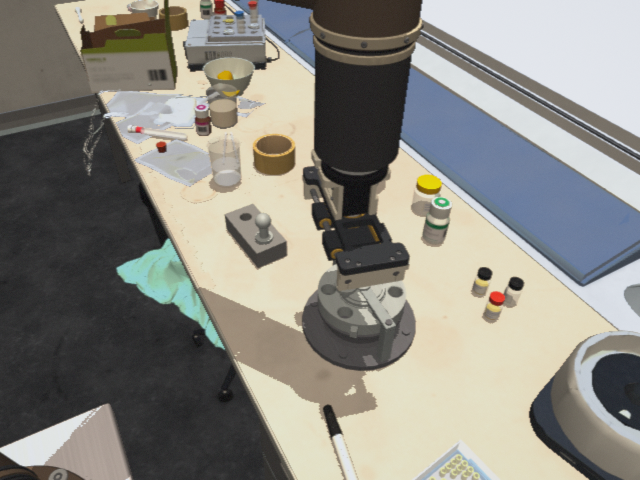

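Request:
step_arm([
  [[0.001, -0.0004, 0.015], [0, 0, 0], 1],
  [[0.001, -0.0004, 0.025], [0, 0, 0], 1],
  [[0.001, -0.0004, 0.035], [0, 0, 0], 1],
  [[0.001, -0.0004, 0.043], [0, 0, 0], 1],
  [[0.001, -0.0004, 0.05], [0, 0, 0], 1],
  [[0.001, -0.0004, 0.052], [0, 0, 0], 1],
  [[0.001, -0.0004, 0.052], [0, 0, 0], 1],
], force=60)

```text
time_s: 5.05
tcp_pos: [0.4835, 0.0901, 0.1111]
eef_rot: [179.9, 0.1, -15.0]
contact_force: [-1.2, -0.7, -1.7]
gripper_width: 0.0176
```

```bash
python3 - <<'E'
from plant import r
import cv2,pickle
for n in ["wrist"]:
    s=r.get_state();c=r.capture(n);pickle.dump((s,c),open(f"pics/{n}5.pkl","wb"));cv2.imwrite(f"pics/{n}5.png",c["color"][:,:,::-1])
E
python3 go.py 0.4838 0.09 0.109 -15
```

```text
t 5.1 tcp [0.4836 0.0902 0.1113] [ 1.7995e+02  6.0000e-02 -1.5010e+01] w 0.0177 F [-1.7 -0.4 -1.5]
shift [0.0003 0.0001 0.0023] turn [ 0.001  0.001 -0.   ]
```

View pics/wrist5.png

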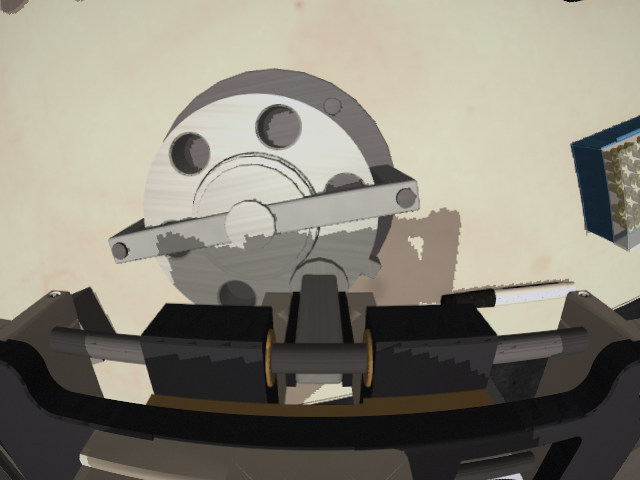

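```bash
cat > arc.py <<'E'
import sys,numpy as np
from plant import r
from scipy.spatial.transform import Rotation as Ro
def P(b,R=.05):
    yaw=-.0831;b=np.radians(b);x,y=-R*np.cos(b),R*np.sin(b)
    return np.c_[.5274+np.cos(yaw)*x-np.sin(yaw)*y,.1144+np.sin(yaw)*x+np.cos(yaw)*y,0*x]
a=list(map(float,sys.argv[1:5])) # b0,b1,n,dzdown
s=r.get_state();R=Ro.from_euler("xyz",[180,0,s["eef_rot"][2]],degrees=True)
bs=np.linspace(a[0],a[1],int(a[2])+1)[1:]
d=P(bs)-(s["tcp_pos"]*[1,1,0]); d[:,2]=-np.linspace(0,a[3],int(a[2])+1)[1:]
print(s["tcp_pos"].round(4),s["eef_rot"].round(1),"F",s["contact_force"].round(1))
v=s["tcp_pos"][:2]-[.5274,.1144]; c,sn=np.cos(.0831),np.sin(.0831); l=[c*v[0]-sn*v[1],sn*v[0]+c*v[1]]
print("bar b",np.degrees(np.arctan2(l[1],-l[0])).round(1),"r",np.hypot(*l).round(4))
print(R.inv().apply(d).round(4).tolist())
E
python3 arc.py -34 10 10 .004
```

```text
[0.4836 0.0902 0.1113] [ 1.8e+02  1.0e-01 -1.5e+01] F [-1.7 -0.4 -1.5]
bar b -33.7 r 0.0501
[[-0.0023, -0.0027, 0.0004], [-0.0047, -0.0058, 0.0008], [-0.0068, -0.009, 0.0012], [-0.0086, -0.0123, 0.0016], [-0.0102, -0.0158, 0.002], [-0.0115, -0.0194, 0.0024], [-0.0126, -0.0231, 0.0028], [-0.0133, -0.0269, 0.0032], [-0.0138, -0.0307, 0.0036], [-0.0139, -0.0345, 0.004]]
```

Request:
step_arm([
  [[-0.0023, -0.0027, 0.0004], [0, 0, 0], 1],
  [[-0.0047, -0.0058, 0.0008], [0, 0, 0], 1],
  [[-0.0068, -0.009, 0.0012], [0, 0, 0], 1],
  [[-0.0086, -0.0123, 0.0016], [0, 0, 0], 1],
  [[-0.0102, -0.0158, 0.002], [0, 0, 0], 1],
  [[-0.0115, -0.0194, 0.0024], [0, 0, 0], 1],
  [[-0.0126, -0.0231, 0.0028], [0, 0, 0], 1],
  [[-0.0133, -0.0269, 0.0032], [0, 0, 0], 1],
  [[-0.0138, -0.0307, 0.0036], [0, 0, 0], 1],
  [[-0.0139, -0.0345, 0.004], [0, 0, 0], 1],
], force=60)

```text
time_s: 6.1
tcp_pos: [0.4791, 0.1271, 0.1075]
eef_rot: [179.9, 0.0, -15.0]
contact_force: [-2.2, -4.0, 0.4]
gripper_width: 0.0176
```

```bash
python3 - <<'E'
from plant import r
import cv2,pickle
for n in ["wrist"]:
    s=r.get_state();c=r.capture(n);pickle.dump((s,c),open(f"pics/{n}6.pkl","wb"));cv2.imwrite(f"pics/{n}6.png",c["color"][:,:,::-1])
E
python3 arc.py 9 52 10 .002
```

```text
[0.4793 0.1278 0.1075] [180.   0. -15.] F [-4.  -1.4 -0.1]
bar b 10.8 r 0.0499
[[-0.0, -0.0022, 0.0002], [0.0003, -0.0059, 0.0004], [0.0009, -0.0096, 0.0006], [0.0018, -0.0133, 0.0008], [0.003, -0.0168, 0.001], [0.0044, -0.0203, 0.0012], [0.0061, -0.0237, 0.0014], [0.0081, -0.0269, 0.0016], [0.0102, -0.0299, 0.0018], [0.0126, -0.0328, 0.002]]
```

View pics/wrist6.png

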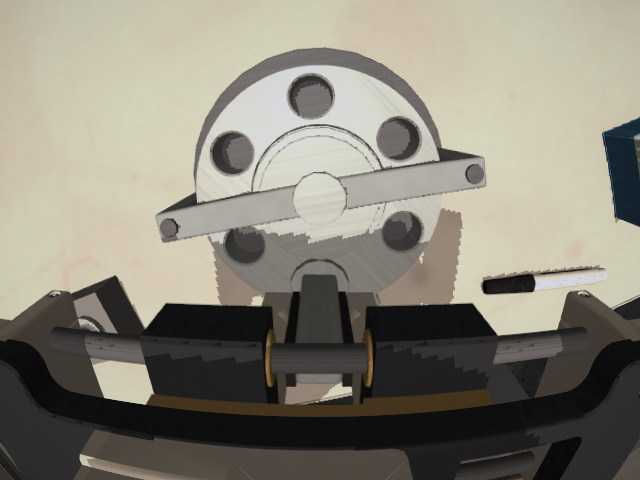

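Request:
step_arm([
  [[0, -0.0022, 0.0002], [0, 0, 0], 1],
  [[0.0003, -0.0059, 0.0004], [0, 0, 0], 1],
  [[0.0009, -0.0096, 0.0006], [0, 0, 0], 1],
  [[0.0018, -0.0133, 0.0008], [0, 0, 0], 1],
  [[0.003, -0.0168, 0.001], [0, 0, 0], 1],
  [[0.0044, -0.0203, 0.0012], [0, 0, 0], 1],
  [[0.0061, -0.0237, 0.0014], [0, 0, 0], 1],
  [[0.0081, -0.0269, 0.0016], [0, 0, 0], 1],
  [[0.0102, -0.0299, 0.0018], [0, 0, 0], 1],
  [[0.0126, -0.0328, 0.002], [0, 0, 0], 1],
], force=60)

```text
time_s: 7.15
tcp_pos: [0.5, 0.1559, 0.1053]
eef_rot: [180.0, 0.0, -15.0]
contact_force: [-4.3, -2.9, -1.3]
gripper_width: 0.0175
```

```bash
python3 - <<'E'
from plant import r
import cv2,pickle
for n in ["wrist"]:
    s=r.get_state();c=r.capture(n);pickle.dump((s,c),open(f"pics/{n}7.pkl","wb"));cv2.imwrite(f"pics/{n}7.png",c["color"][:,:,::-1])
E
python3 arc.py 52 49 1 0
```

```text
[0.5007 0.1564 0.1053] [-180.    0.  -15.] F [-2.7 -1.5 -1.9]
bar b 52.8 r 0.0497
[[-0.0024, 0.0023, 0.0]]
```

View pics/wrist7.png

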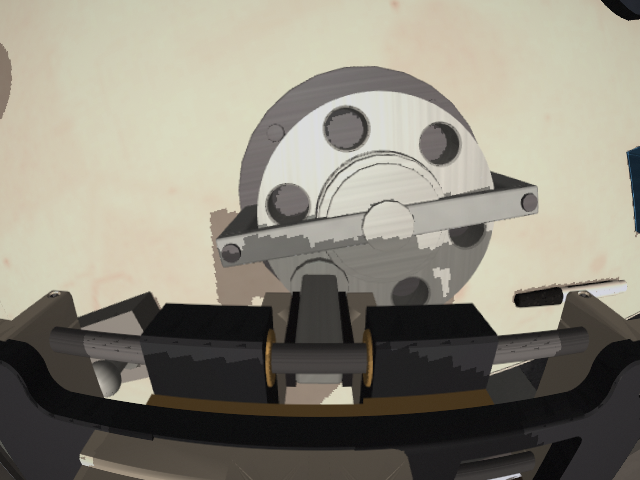

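```bash
cat > qfit.py <<'E'
import pickle,sys,numpy as np
from wp import wproj
from h import w,hole
from scipy.optimize import least_squares
def qfit(name,ks,obs,q0,bolts=None):
    s,c=pickle.load(open(f"pics/{name}.pkl","rb"))
    def f(p):
        L=[hole(k,p[0]) for k in ks]+[[0,.078,.09],[0,-.078,.09],[0,0,.094]]
        return (wproj(s,c,w(L,.5274+p[1],.1144+p[2],-.0831+p[3]))-np.array(list(obs)+bolts)).ravel()
    r=least_squares(f,[q0,0,0,0],x_scale=.01); p=r.x
    print("q",p[0].round(3),np.degrees(p[0]).round(1),"shift",p[1:].round(4),"res",abs(r.fun).max().round(1))
    for k in range(6): print(k,"b",round((np.degrees(p[0])-50+60*k+180)%360-180,1),w(hole(k,p[0]),.5274,.1144,-.0831).round(4)[0])
E
python3 - <<'E'
from qfit import qfit
# back-left k2 (288,203), top k3 (346,128), right k4 (439,143); bolts +y, -y, nut
qfit("wrist7",[2-1+0,2,3],[(288,203),(346,128),(439,143)],1.7,[(231,253),(530,202),(389,220)])
E
```

```text
q 1.696 97.2 shift [ 0.0004 -0.001   0.0012] res 5.2
0 b 47.2 [0.4966 0.1538 0.0741]
1 b 107.2 [0.5461 0.1608 0.0741]
2 b 167.2 [0.5769 0.1214 0.0741]
3 b -132.8 [0.5582 0.075  0.0741]
4 b -72.8 [0.5087 0.068  0.0741]
5 b -12.8 [0.4779 0.1074 0.0741]
```

Request:
step_arm([
  [[-0.0022, 0.0022, 0], [0, 0, 0], 1],
  [[-0.0022, 0.0022, -0.005], [0, 0, 0], 1],
  [[-0.0022, 0.0022, -0.02], [0, 0, 0], 1],
  [[-0.0022, 0.0022, -0.04], [0, 0, 0], 1],
  [[-0.0022, 0.0022, -0.06], [0, 0, 0], 1],
  [[-0.0022, 0.0022, -0.06], [0, 0, 0], 1],
], force=60)

```text
time_s: 7.8
tcp_pos: [0.5001, 0.1558, 0.1694]
eef_rot: [-179.7, -0.3, -14.9]
contact_force: [0.3, 0.2, -1.7]
gripper_width: 0.0178
```

```bash
python3 - <<'E'
from plant import r
import cv2,pickle
for n in ["wrist","top"]:
    s=r.get_state();c=r.capture(n);pickle.dump((s,c),open(f"pics/{n}8.pkl","wb"));cv2.imwrite(f"pics/{n}8.png",c["color"][:,:,::-1])
E
python3 arc.py 52 49 1 0
```

```text
[0.4983 0.1549 0.1665] [-1.799e+02 -1.000e-01 -1.500e+01] F [-0.3  0.1 -1.5]
bar b 49.5 r 0.0499
[[-0.0004, 0.0002, 0.0]]
```

View pics/wrist8.png

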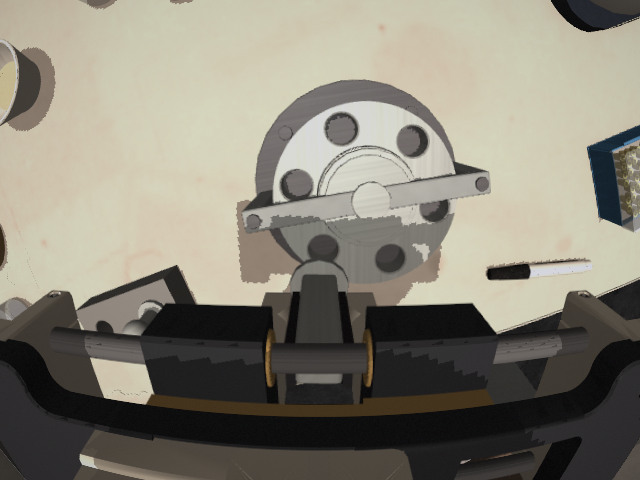

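```bash
python3 - <<'E'
from qfit import qfit
qfit("wrist8",[1,2,3,5],[(296,184),(341,128),(412,141),(390,257)],1.7,[(253,221),(482,184),(371,200)])
E
python3 go.py .4779 .1074 .107 -15
```

```text
q 1.714 98.2 shift [ 0.0001 -0.0008 -0.0033] res 2.0
0 b 48.2 [0.4973 0.1543 0.0741]
1 b 108.2 [0.5469 0.1604 0.0741]
2 b 168.2 [0.577  0.1205 0.0741]
3 b -131.8 [0.5575 0.0745 0.0741]
4 b -71.8 [0.5079 0.0684 0.0741]
5 b -11.8 [0.4778 0.1083 0.0741]
t 7.9 tcp [0.4983 0.1549 0.1665] [-1.7985e+02 -1.1000e-01 -1.5000e+01] w 0.0178 F [-0.3  0.1 -1.5]
shift [-0.0075  0.0513  0.0594] turn [-0.003 -0.002  0.   ]
```

Request:
step_arm([
  [[-0.003, 0.017, 0], [0, 0, 0], 1],
  [[-0.006, 0.037, 0], [0, 0, 0], 1],
  [[-0.0075, 0.0508, 0], [0, 0, 0], 1],
  [[-0.0075, 0.0508, 0.005], [0, 0, 0], 1],
  [[-0.0075, 0.0508, 0.02], [0, 0, 0], 1],
  [[-0.0075, 0.0508, 0.032], [0, 0, 0], 1],
  [[-0.0075, 0.0508, 0.042], [0, 0, 0], 1],
  [[-0.0075, 0.0508, 0.05], [0, 0, 0], 1],
  [[-0.0075, 0.0508, 0.057], [0, 0, 0], 1],
  [[-0.0075, 0.0508, 0.059], [0, 0, 0], 1],
], force=60)

```text
time_s: 8.9
tcp_pos: [0.4769, 0.107, 0.1056]
eef_rot: [179.9, 0.1, -15.0]
contact_force: [0.3, -0.7, -0.8]
gripper_width: 0.018
```

```bash
python3 - <<'E'
from plant import r
import cv2,pickle
for n in ["wrist"]:
    s=r.get_state();c=r.capture(n);pickle.dump((s,c),open(f"pics/{n}9.pkl","wb"));cv2.imwrite(f"pics/{n}9.png",c["color"][:,:,::-1])
E
python3 arc.py -12 35 10 .003
```

```text
[0.4769 0.107  0.1058] [179.9   0.  -15. ] F [-0.8  0.1 -0.9]
bar b -13.1 r 0.051
[[-0.0009, -0.0051, 0.0003], [-0.0019, -0.0091, 0.0006], [-0.0027, -0.0131, 0.0009], [-0.0031, -0.0172, 0.0012], [-0.0032, -0.0213, 0.0015], [-0.0029, -0.0254, 0.0018], [-0.0023, -0.0294, 0.0021], [-0.0014, -0.0334, 0.0024], [-0.0001, -0.0373, 0.0027], [0.0014, -0.0411, 0.003]]
```

View pics/wrist9.png

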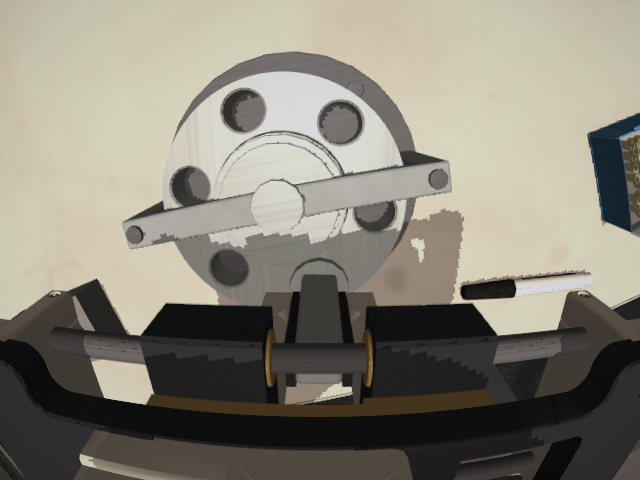

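Request:
step_arm([
  [[-0.0009, -0.0051, 0.0003], [0, 0, 0], 1],
  [[-0.0019, -0.0091, 0.0006], [0, 0, 0], 1],
  [[-0.0027, -0.0131, 0.0009], [0, 0, 0], 1],
  [[-0.0031, -0.0172, 0.0012], [0, 0, 0], 1],
  [[-0.0032, -0.0213, 0.0015], [0, 0, 0], 1],
  [[-0.0029, -0.0254, 0.0018], [0, 0, 0], 1],
  [[-0.0023, -0.0294, 0.0021], [0, 0, 0], 1],
  [[-0.0014, -0.0334, 0.0024], [0, 0, 0], 1],
  [[-0.0001, -0.0373, 0.0027], [0, 0, 0], 1],
  [[0.0014, -0.0411, 0.003], [0, 0, 0], 1],
], force=60)

```text
time_s: 9.95
tcp_pos: [0.4893, 0.1468, 0.1035]
eef_rot: [180.0, 0.0, -15.0]
contact_force: [-1.3, -3.7, 0.3]
gripper_width: 0.0174
```

```bash
python3 arc.py 35 48 8 0
```

```text
[0.4893 0.1468 0.1035] [180.   0. -15.] F [-1.3 -3.7  0.3]
bar b 35.6 r 0.05
[[0.0004, -0.0008, -0.0], [0.001, -0.0021, -0.0], [0.0017, -0.0033, -0.0], [0.0024, -0.0045, -0.0], [0.0032, -0.0057, -0.0], [0.004, -0.0069, -0.0], [0.0048, -0.0081, -0.0], [0.0056, -0.0092, -0.0]]
```

Now I'll go through the stop position slowly and watch the force.

Request:
step_arm([
  [[0.0004, -0.0008, 0], [0, 0, 0], 1],
  [[0.001, -0.0021, 0], [0, 0, 0], 1],
  [[0.0017, -0.0033, 0], [0, 0, 0], 1],
  [[0.0024, -0.0045, 0], [0, 0, 0], 1],
  [[0.0032, -0.0057, 0], [0, 0, 0], 1],
  [[0.004, -0.0069, 0], [0, 0, 0], 1],
  [[0.004, -0.0069, 0], [0, 0, 0], 1],
], force=60)

```text
time_s: 10.65
tcp_pos: [0.4949, 0.1522, 0.1035]
eef_rot: [-180.0, 0.0, -15.0]
contact_force: [-2.1, -2.2, -1.7]
gripper_width: 0.0177
```

```bash
python3 - <<'E'
from plant import r
import cv2,pickle
for n in ["wrist","side"]:
    s=r.get_state();c=r.capture(n);pickle.dump((s,c),open(f"pics/{n}10.pkl","wb"));cv2.imwrite(f"pics/{n}10.png",c["color"][:,:,::-1])
E
python3 arc.py 45.7 50 4 0
```

```text
[0.4949 0.1522 0.1035] [-180.    0.  -15.] F [-2.3 -2.  -2.1]
bar b 44.5 r 0.0499
[[0.001, -0.0017, -0.0], [0.0016, -0.0024, -0.0], [0.0022, -0.0032, -0.0], [0.0028, -0.0039, -0.0]]
```

View pics/wrist10.png

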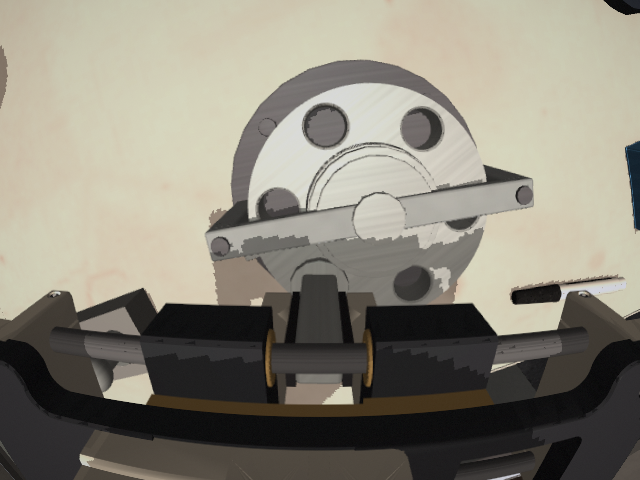

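Request:
step_arm([
  [[0.0005, -0.0008, 0], [0, 0, 0], 1],
  [[0.001, -0.0016, 0], [0, 0, 0], 1],
  [[0.001, -0.0016, 0], [0, 0, 0], 1],
], force=60)

```text
time_s: 11.05
tcp_pos: [0.4953, 0.1526, 0.1033]
eef_rot: [179.9, 0.1, -15.0]
contact_force: [-4.3, -4.0, 0.6]
gripper_width: 0.0177
```

```bash
python3 arc.py 46 50 4 0
```

```text
[0.4953 0.1526 0.1033] [ 1.799e+02  1.000e-01 -1.500e+01] F [-4.3 -4.   0.6]
bar b 45.2 r 0.0499
[[0.0008, -0.0013, -0.0], [0.0013, -0.002, -0.0], [0.0019, -0.0027, -0.0], [0.0024, -0.0034, -0.0]]
```

Request:
step_arm([
  [[0.0005, -0.0008, 0], [0, 0, 0], 1],
  [[0.001, -0.0015, 0], [0, 0, 0], 1],
  [[0.0015, -0.0022, 0], [0, 0, 0], 1],
  [[0.0015, -0.0022, 0], [0, 0, 0], 1],
], force=60)

```text
time_s: 11.45
tcp_pos: [0.496, 0.1531, 0.1029]
eef_rot: [179.7, 0.2, -15.0]
contact_force: [-7.1, -7.1, 2.6]
gripper_width: 0.0177
```

```bash
python3 arc.py 46 50 4 0
```

```text
[0.496  0.1531 0.1029] [179.7   0.2 -15. ] F [-7.1 -7.1  2.6]
bar b 46.2 r 0.0499
[[0.0003, -0.0007, -0.0], [0.0008, -0.0014, -0.0], [0.0014, -0.002, -0.0], [0.0019, -0.0027, -0.0]]
```

Request:
step_arm([
  [[0.0005, -0.0008, 0], [0, 0, 0], 1],
  [[0.001, -0.0015, 0], [0, 0, 0], 1],
  [[0.0014, -0.0022, 0], [0, 0, 0], 1],
  [[0.0014, -0.0022, 0], [0, 0, 0], 1],
], force=60)

```text
time_s: 11.85
tcp_pos: [0.4966, 0.1536, 0.1026]
eef_rot: [179.6, 0.3, -15.1]
contact_force: [-11.0, -9.9, 4.9]
gripper_width: 0.0181
```

```bash
python3 arc.py 46 43 4 0; python3 - <<'E'
from plant import r
import cv2,pickle
for n in ["wrist","side","top"]:
    s=r.get_state();c=r.capture(n);pickle.dump((s,c),open(f"pics/{n}11.pkl","wb"));cv2.imwrite(f"pics/{n}11.png",c["color"][:,:,::-1])
im=cv2.imread("pics/wrist11.png");cv2.imwrite("pics/w11c.png",cv2.resize(im[50:300,190:550],None,fx=2.2,fy=2.2,interpolation=cv2.INTER_CUBIC))
E
```

```text
[0.4966 0.1536 0.1026] [179.6   0.3 -15.1] F [-11.   -9.9   4.9]
bar b 47.0 r 0.0499
[[-0.001, 0.0012, 0.0], [-0.0014, 0.0017, 0.0], [-0.0018, 0.0023, 0.0], [-0.0021, 0.0028, 0.0]]
```

View pics/w11c.png

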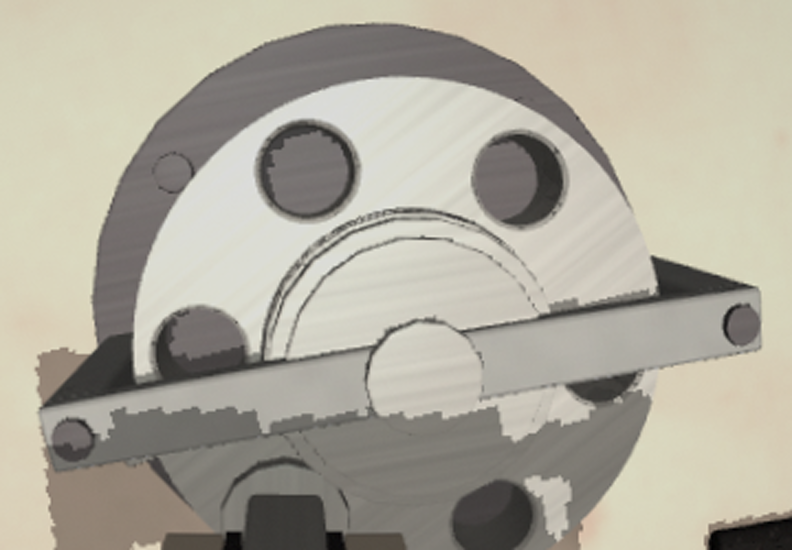

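View pics/side11.png

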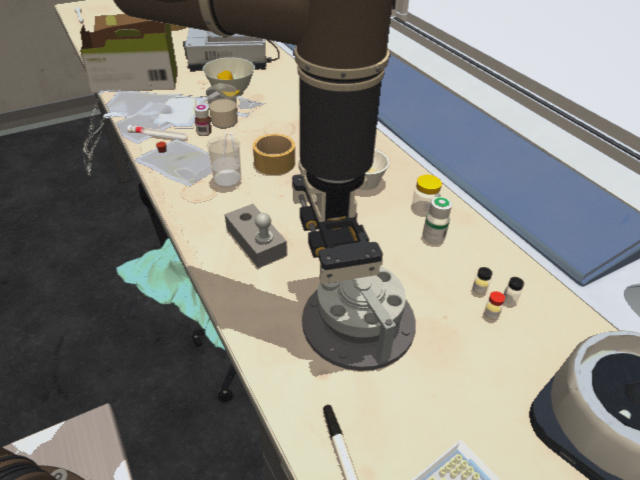

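```bash
python3 - <<'E'
from qfit import qfit
import numpy as np
f=lambda p:(190+(p[0]+.5)/2.2-.5,50+(p[1]+.5)/2.2-.5)
o=[f(p) for p in [(307,170),(520,180)]]; b=[f(p) for p in [(72,440),(741,325),(425,375)]]
qfit("wrist11",[1,2],o,2.6,b)
E
```

```text
q 2.632 150.8 shift [-0.0003 -0.0006 -0.0001] res 2.6
0 b 100.8 [0.5408 0.1626 0.072 ]
1 b 160.8 [0.5758 0.1269 0.072 ]
2 b -139.2 [0.5624 0.0787 0.072 ]
3 b -79.2 [0.514  0.0662 0.072 ]
4 b -19.2 [0.479  0.1019 0.072 ]
5 b 40.8 [0.4924 0.1501 0.072 ]
```

Request:
step_arm([
  [[-0.001, 0.002, 0], [0, 0, 0], 1],
  [[-0.0025, 0.004, 0], [0, 0, 0], 1],
  [[-0.0039, 0.006, 0], [0, 0, 0], 1],
  [[-0.0051, 0.0075, 0.0008], [0, 0, 0], 1],
  [[-0.0051, 0.0075, 0.0015], [0, 0, 0], 1],
  [[-0.0051, 0.0075, 0.0015], [0, 0, 0], 1],
], force=60)

```text
time_s: 12.6
tcp_pos: [0.4941, 0.1516, 0.1024]
eef_rot: [-179.9, -0.1, -15.0]
contact_force: [-0.4, 0.5, -1.2]
gripper_width: 0.0179
```

```bash
python3 arc.py 46 43 4 0
```

```text
[0.4941 0.1516 0.1024] [-1.799e+02 -1.000e-01 -1.500e+01] F [-0.4  0.5 -1.2]
bar b 43.4 r 0.05
[[0.0009, -0.0013, -0.0], [0.0005, -0.0008, -0.0], [0.0001, -0.0003, -0.0], [-0.0002, 0.0003, 0.0]]
```

Request:
step_arm([
  [[0, 0, 0.0012], [0, 0, 0], 1],
  [[0, 0, 0.0012], [0, 0, 0], 1],
  [[0, 0, 0.0012], [0, 0, 0], 0.7],
  [[0, 0, 0.0012], [0, 0, 0], 0.55],
  [[0, 0, 0.0012], [0, 0, 0], 0.45],
  [[0, 0, 0.0012], [0, 0, 0], 0.45],
  [[0, 0, 0.0012], [0, 0, 0], 0.45],
], force=60)

```text
time_s: 13.3
tcp_pos: [0.4933, 0.151, 0.1009]
eef_rot: [-180.0, -0.0, -15.0]
contact_force: [0.1, -0.2, 0.1]
gripper_width: 0.0466
```

Request:
step_arm([
  [[0, 0, -0.005], [0, 0, 0], 0.45],
  [[0, 0, -0.02], [0, 0, 0], 0.45],
  [[0, 0, -0.04], [0, 0, 0], 0.45],
  [[0, 0, -0.07], [0, 0, 0], 0.45],
  [[0, 0, -0.1], [0, 0, 0], 0.45],
  [[-0.03, 0, -0.12], [0, 0, 0], 0.45],
  [[-0.06, 0.03, -0.13], [0, 0, 0], 0.45],
  [[-0.08, 0.06, -0.14], [0, 0, 0], 0.45],
  [[-0.08, 0.1, -0.14], [0, 0, 0], 0.45],
  [[-0.08, 0.1, -0.14], [0, 0, 0], 0.45],
])

```text
time_s: 14.3
tcp_pos: [0.3883, 0.0726, 0.2419]
eef_rot: [-179.9, -0.1, -15.0]
contact_force: [0.6, 0.7, 0.3]
gripper_width: 0.0484
```

```bash
python3 - <<'E'
from plant import r
import cv2,pickle
for n in ["wrist","side","top"]:
    s=r.get_state();c=r.capture(n);pickle.dump((s,c),open(f"pics/{n}12.pkl","wb"));cv2.imwrite(f"pics/{n}12.png",c["color"][:,:,::-1])
im=cv2.imread("pics/side12.png");cv2.imwrite("pics/s12c.png",cv2.resize(im[230:350,285:435],None,fx=5,fy=5,interpolation=cv2.INTER_CUBIC))
im=cv2.imread("pics/top12.png");cv2.imwrite("pics/t12c.png",cv2.resize(im[180:280,320:440],None,fx=6,fy=6,interpolation=cv2.INTER_CUBIC))
E
```

```text
(no output)
```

View pics/s12c.png

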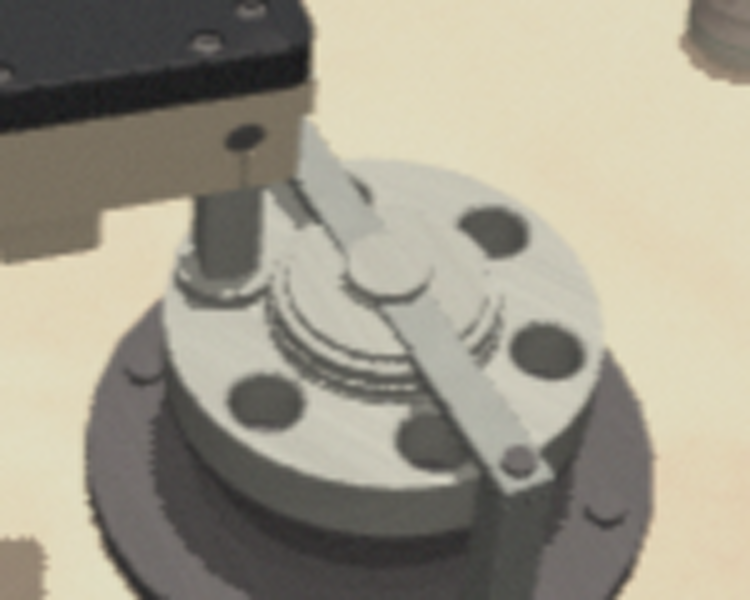

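View pics/t12c.png

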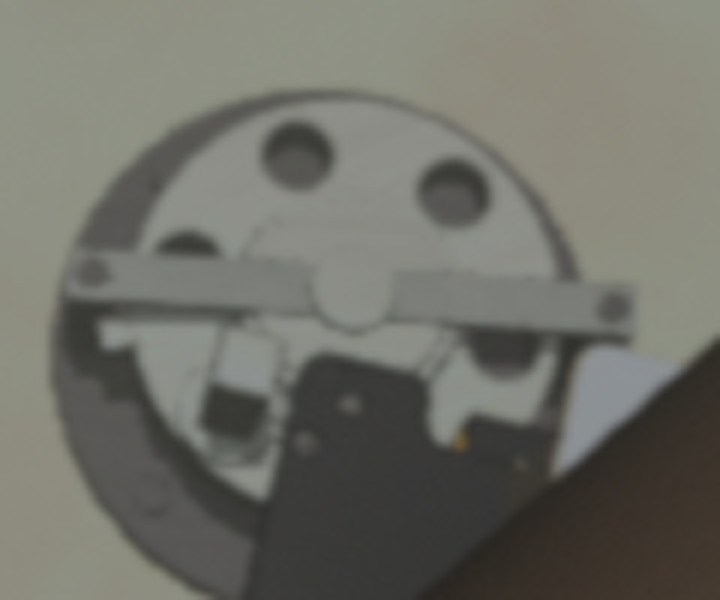

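View pics/side12.png

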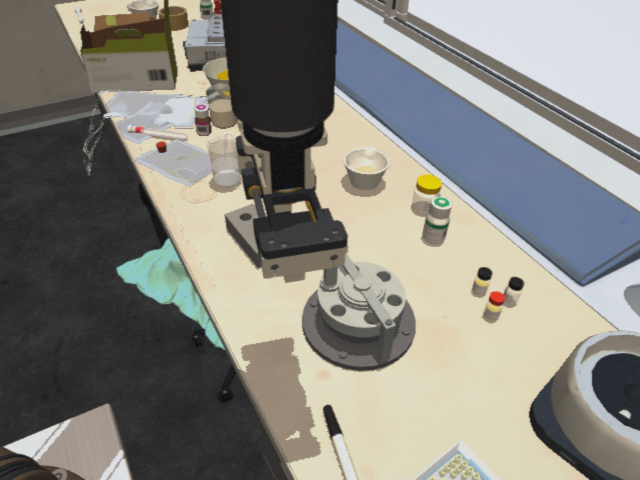

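```bash
python3 - <<'E'
from h import *
o={"top":([1,2],px([(298,156),(454,193)],320,180,6)),"side":([1,2,4],px([(495,232),(548,351),(267,403)],285,230,5))}
for ns in (["top"],["side"],["top","side"]):
    f=lambda p:np.concatenate([(proj(n,w([hole(k,p[0]) for k in o[n][0]],.5274,.1144,-.0831))-o[n][1]).ravel() for n in ns])
    s=least_squares(f,[2.6]);print(ns,s.x,s.fun.round(1))
# tab at home
q=2.618;b=np.radians(-70)+q
print(proj("top",w([[-.07*np.cos(b),.07*np.sin(b),.065]],.5274,.1144,-.0831))*6-[320*6,180*6])
E
```

```text
['top'] [2.61898218] [-0.1 -0.   0.   0.1]
['side'] [2.62528069] [-0.3 -0.2 -0.1 -0.2 -0.2 -0.6]
['top', 'side'] [2.62303586] [ 0.  -0.   0.1  0.2 -0.4 -0.3 -0.  -0.2 -0.1 -0.5]
[[116.40468333 331.47848753]]
```

View pics/wrist12.png

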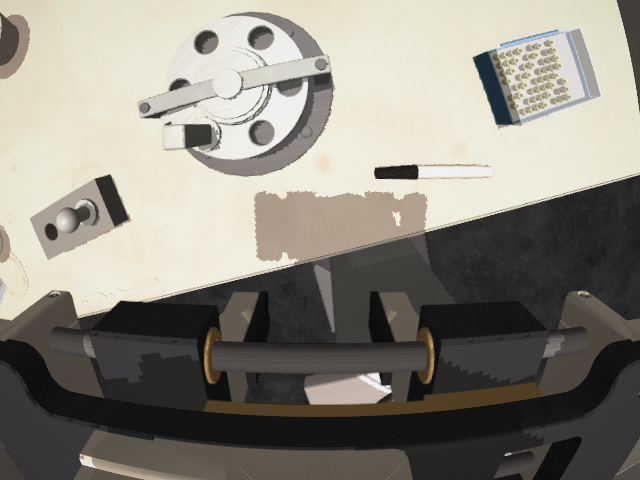

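The wrist view shows the bar standing in the collar (~(190,135)), the tamper still in its socket (~(75,217)), and the gripper clear of everything.

```bash
python3 -c "
from plant import r
print(r.get_state()['time_s'],r.close_job())"
```

```text
the job is handed in; nothing more can be done
14.45 None
```

The collar is fully home, and I handed the job in at 14.5 s of the 45 s allowed.

**What I did:** I took the pin bar from its block, put it into hole 0 and pushed the collar clockwise to q ≈ 1.71 rad. I then lifted the bar out, put it into hole 5 behind it, and pushed on until the collar stopped. At the stop the force rose to about 15 N. I eased off, let go of the bar and moved the gripper clear.

**Last checks:**
- **Collar angle:** a fit to the top and side images gave q = 2.623 rad, against 2.618 for home. The top view alone gave 2.619 and the side view alone 2.625. While pushing against the stop, the wrist camera had given 2.632. These differences are within measuring error.
- **Rim tab:** in the top image it is within about 1 crop pixel of where it should be at home, by the +y post.
- **Bar and tamper:** the bar stands upright in its hole and the tamper is still in its socket.
- **Contact:** the robot is touching nothing.

No check failed.

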